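# Hang the headset on the bar under the desk shelf

### The job

Tidy the headset away: pick it up from the desk and hang it by its headband over the green bar beneath the wire shelf of the grey rack, bringing it in past the bar's free end. The bar's height was set by hand, so feel for it: lower the headband gently until it bears on the bar while you still hold it upright, without pressing on, then let go and withdraw. Do not knock the rack, the mug, the tape roll or the stapler.

Things in the scene. Friction and masses are not known exactly. Their poses are not given: they have to be found in the camera images.
- headset: Rigid black headset standing on its ear cups, 0.13-0.27 kg, 175 mm tall, 155 wide (x). Origin on the desk midway between the cups; z up, x from cup to cup; both halves alike. Headband: strip 24 mm wide (y), 8 thick, half circle in the xz plane, mid-strip radius 70, centre 101 above origin. Cups: boxes 58 mm tall, 54 wide (y), x = 51 to 76 mm either side; 102 mm gap between them.
- headset_crown (a point): Underside of the headband at its top, 167 mm above the headset's origin; this comes to lie on the bar.
- headset_flank (a point): Middle of the strip 40 degrees down from the top on the headset's -x half, at x = -45, z = 155 mm: a good grasp, fingers closing across the 24 mm width (y), tool tilted 40 degrees so that it points to +x and down. The +x half has the same place mirrored.
- rack: Grey wire rack fixed to the desk; origin on the desk under the bar; z up, x to the far side, y along the bar to its held end. Green bar: round, 16 mm, at x = 0, from y = -104 (free end: black disc, 36 mm across, 4 thick, 10 above the bar's top) to y = +120. Its height is clamped anew each time and NOT reported: top 200 to 260 mm above the desk. 12 mm posts at (-45,120), (118,120), (118,-125) mm.
- rack_shelf (a point): Middle of the near edge of the rack's wire shelf, at its underside, 355 mm above the desk. The shelf covers x = -55 to +126 and y = -133 to +125 mm of the rack's frame, over the bar and 55 mm nearer to the robot, so the gripper's body cannot come from straight above: hold the headset's near half with the tool tilted 30 to 45 degrees. The near free-end corner has no post.
- mug: Blue mug, bystander, 80 mm across, 90 mm tall; origin at the centre of its underside.
- tape: Roll of amber tape lying flat on the desk under the bar, bystander, 90 mm across, 24 mm tall; origin at the centre of its underside.
- stapler: Red and black stapler, bystander, 130 mm long (x), 34 mm wide, 60 mm tall; origin at the centre of its underside.

How it is judged:
On the way, in this order (a step that is already met when the one before it is completed fails the run):
1. The headset is held by the fingers and lifted more than 30 mm off the desk (height (world z) of headset above 0.03 m and contact force between the fingers and headset above 1 N), for 0.2 s.
2. Still held by the fingers, the headband bears on the bar with more than 0.5 N for 0.2 s, its crown within 30 mm of the bar's axis and within 70 mm of the rack's origin along the bar (x of headset_crown in the frame of rack between -0.03 and 0.03 m and y of headset_crown in the frame of rack between -0.07 and 0.07 m and z of headset_crown in the frame of rack between 0.185 and 0.27 m and contact force between headset and rack above 0.5 N and contact force between the fingers and headset above 1 N), for 0.2 s.
At the end, for the whole second after the job is handed in: The headset hangs freely by its headband on the bar (crown within 30 mm of the bar's axis and within 70 mm of the rack's origin along the bar), upright within 0.3 rad, at rest (under 30 mm/s and 0.2 rad/s), and the robot touches neither headset nor rack (x of headset_crown in the frame of rack between -0.03 and 0.03 m and y of headset_crown in the frame of rack between -0.07 and 0.07 m and z of headset_crown in the frame of rack between 0.185 and 0.27 m and contact force between headset and rack above 0.5 N and contact force between each of the arm, the fingers and headset below 0.05 N and contact force between the fingers and rack below 0.05 N and angle between headset's own z axis and vertical below 0.3 rad and linear speed of headset below 0.03 m/s and angular speed of headset below 0.2 rad/s).
It fails at once if The held headset is levered over on the bar: bearing on it while tilted from upright by more than 0.08 rad (4.5 degrees) (contact force between the fingers and headset above 1 N and contact force between headset and rack above 0.5 N and angle between headset's own z axis and vertical above 0.08 rad).
It fails at once if The headset is pressed or knocked against the bar, shelf or posts with more than 15 N (contact force between headset and rack above 15 N).
It fails at once if The fingers or the arm push on the rack with more than 15 N (contact force between any of the fingers, the arm and rack above 15 N).
It fails at once if The mug, the tape roll or the stapler is moved by more than 15 mm (distance of any of mug, tape, stapler from where it was at the start of the episode above 0.015 m).
It also fails if it takes over 54 s, if anything falls off the work surface, if the arm or the gripper's body presses on something with over 40 N, if the wrist force passes 120 N, or if a joint passes its speed limit or range.

### The arm

A 6-joint arm with a two-finger parallel gripper is mounted at the origin on the work surface. World frame = base frame: x ahead of the robot, y to its left, z up, the work surface at z = 0. Lengths are in m, angles in rad, forces in N, time in s.
With the tool pointing down it reaches from about 0.225 to 0.875 m from the base axis. Payload 3.4 kg.
Tool frame: the origin (TCP) lies at the very end of the fingers, on their centre line; the grasp point (between the pads) lies 19 mm behind it; z points along the fingers, y is the line along which they close (so a half turn about z gives the same grasp; the last joint's range is limited). The gripper opens to 85 mm and grips with 20 to 120 N. Pads are 22 mm wide; open, the fingers measure 114 mm over their backs; the gripper's body (76 mm by 85 mm) begins 54 mm behind the grasp point. The pads swing forward as they close: fully open they stand 13 mm farther back than shut.
Start: joints at [-0.121, 0.276, 1.505, -0, 1.361, -0.121], TCP at [0.575, -0, 0.231] pointing down, gripper open.
Joint ranges: [-2.89, 2.89], [-0.75, 2.08], [0.22, 2.7], [-1.18, 4.32], [0.11, 2.71], [-2.7, 2.7]. Speed limits (rad/s): [2.57, 2.57, 3.14, 3.14, 3.14, 3.14].

### API

Orientations are given as a unit quaternion [w, x, y, z].
In Python, from rig import manip, get_image, camera_info gives the robot as it stands. The module is installed in compiled form; this text tells all that it offers.
- The arm moves only by the shell command python3 -m crank 'ROWS' [FORCE]. ROWS is a JSON object of lists of equal length, an entry for each row: "translation": the shift along the tool's x, y, z in mm, a list of three; "roll": the turn about the tool's z in rad; "fingers": the opening, from 0 (shut) to 1 (fully open). A call has 1 to 8 rows; each row shifts and turns the commanded pose from where the row before left it, along the tool's axes as they then stand; what a row does not reach is not made up. A row lasts 1/10 s, in which the tool goes at most 50 mm and 8.59 degrees, less where a joint would pass 70% of its speed; a pose out of reach is approached as far as the arm can. A call is refused whole if a number of a shift passes 50 or a number of a turn 0.15, either way. A call with a gripper value outside its range is refused whole. The fingers move at their own pace and stop on an object; FORCE is the grip in N (left out, the last holds). Time passes only in rows, so rows that do not move let the fingers close. It gives the time, the measured TCP pose, the force, the opening and the grip force at its end, in the units of the state.
- manip.get_state(): the state, without advancing time (a new reading comes with each control period).
- get_image(name): name is "scene" or "side" or "wrist"; returns the picture (400x640x3 uint8, blue, green, red); there is no depth.
- camera_info(name): a dict with "mtx" (3x3 intrinsics, pixels), "rvec" (rotation vector, rad) and "tvec" (3), from world to camera coordinates, as OpenCV has them. Camera axes: x right, y down, z forward; pixel columns grow to the right and rows downward; lengths in m; the calibration is good to about 2 mm. A picture is of the moment at which its call begins: read the wrist's pose just before it. camera_info takes no time and is no camera call; for the wrist camera it gives the pose at the moment of the call.
- manip.sign_off(): hands the job in; it is judged then, once.
The state is a dict: "clock": time; "qpos": joint angles; "qd": joint speeds; "effort": joint torques, N m; "position": TCP position; "ee_rot": TCP orientation; "contact_force": force on the tool from outside, world axes, zero at the start; "moment": the same for the moment, N m; "width": finger opening in m; "gripper_force": force on a finger pad.
Only numpy, scipy, OpenCV 4.12 (cv2) and the standard library are available. Lean on these libraries where they do the work, as an engineer would, in place of code of your own. Each camera call takes 0.05 s, during which the arm holds its last target. There are 200 camera calls.

## Working session

There is one attempt and no reset: what is moved stays moved. The work goes in short steps, Python scripts to look and compute and a shell command to move; the robot and the scene stay as the last step left them, time stands still between calls to the robot, and variables do not carry over. Pictures are saved under pics/ and viewed, at most 13 in all, crops included, and the job is handed in when it is done.

```bash
mkdir -p pics; python3 - <<'E'
from rig import manip,get_image,camera_info
import cv2,numpy as np
print(manip.get_state())
for n in("scene","side"):
    cv2.imwrite(f"pics/{n}0.png",get_image(n)); c=camera_info(n); print(n,c)
E
```

```text
{'clock': 0.0, 'qpos': array([-1.20991653e-01,  2.76602062e-01,  1.50614655e+00,  2.41904128e-05,
        1.36070810e+00, -1.20998019e-01]), 'qd': array([-0.00018792,  0.00049041, -0.00137389,  0.00012783, -0.00075855,
       -0.00146926]), 'effort': array([ 6.20495921e-04, -4.16768074e+01, -2.45808578e+01, -1.52056768e-04,
        1.11346930e-02,  1.69860516e-05]), 'position': array([5.74463233e-01, 7.33608523e-05, 2.30430347e-01]), 'ee_rot': array([-7.41063138e-04,  7.07106015e-01,  7.07106933e-01, -5.65366969e-04]), 'contact_force': array([ 0.99190546, -0.04457756, -0.71777709]), 'moment': array([ 0.00428489, -0.07030337,  0.04108446]), 'gripper_force': 0.0, 'width': 0.08571805034307413}
scene {'mtx': array([[470.84116852,   0.        , 322.58052589],
       [  0.        , 470.84116852, 201.01551057],
       [  0.        ,   0.        ,   1.        ]]), 'rvec': array([ 0.23442568,  2.84034198, -1.21715152]), 'tvec': array([0.54304813, 0.06516866, 1.34437052])}
side {'mtx': array([[388.28449496,   0.        , 325.14660626],
       [  0.        , 388.28449496, 206.01721654],
       [  0.        ,   0.        ,   1.        ]]), 'rvec': array([ 2.39861885, -0.41592783,  0.13172229]), 'tvec': array([-0.48673008,  0.31197331,  1.03204013])}
```

View pics/scene0.png

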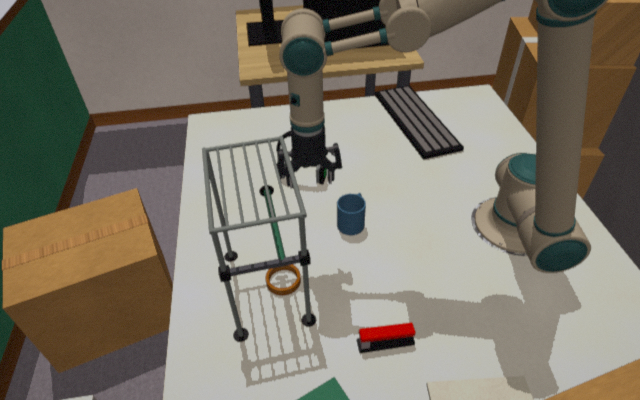

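View pics/side0.png

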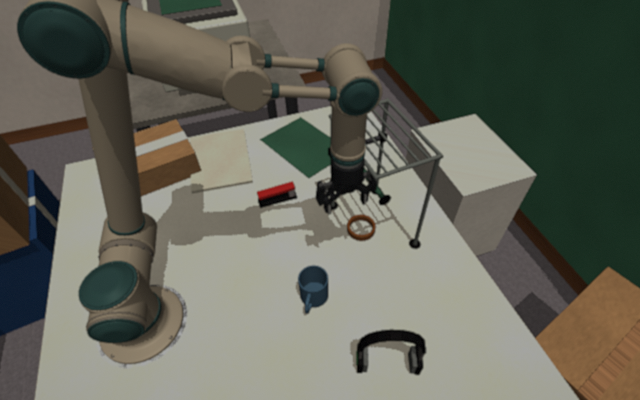

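The scene view shows the rack (feet at about (309,320), (240,334), (231,256), bar disc at (267,190)), the tape at (283,278), mug and stapler. The side view shows the headset at about (390,350), the disc at (385,198) and the post foot at (415,243).

```bash
cat > h.py <<'E'
import cv2,numpy as np
from rig import manip,get_image,camera_info
from scipy.spatial.transform import Rotation as Ro
def cam(n):
    c=camera_info(n); R=cv2.Rodrigues(c["rvec"])[0]; return c["mtx"],R,np.array(c["tvec"]).ravel()
def ray(n,p,C=None):
    K,R,t=C or cam(n); d=R.T@np.linalg.solve(K,[p[0],p[1],1.]); return -R.T@t,d/np.linalg.norm(d)
def plane(n,p,z,C=None):
    o,d=ray(n,p,C); return o+d*(z-o[2])/d[2]
def tri(a,b):
    A=0;B=0
    for o,d in(a,b):
        P=np.eye(3)-np.outer(d,d); A=A+P;B=B+P@o
    x=np.linalg.solve(A,B); return x,[np.linalg.norm((np.eye(3)-np.outer(d,d))@(x-o)) for o,d in(a,b)]
def proj(n,X,C=None):
    K,R,t=C or cam(n); return cv2.projectPoints(np.float64(X).reshape(-1,3),cv2.Rodrigues(R)[0],t,K,None)[0][:,0]
def tool():
    s=manip.get_state(); q=s["ee_rot"]; return s["position"],Ro.from_quat(q,scalar_first=True).as_matrix(),s
E
python3 - <<'E'
from h import *
np.set_printoptions(precision=4,suppress=True)
f=[plane("scene",p,0.005) for p in((309,320),(240,334),(231,256))]
print(f,plane("side",(415,243),.005))
A=np.array([[-45,120],[118,120],[118,-125]])/1e3;B=np.array(f)[:,:2]
a0,b0=A.mean(0),B.mean(0);U,S,V=np.linalg.svd((A-a0).T@(B-b0));R=(U@V).T
print("R",R,np.degrees(np.arctan2(R[1,0],R[0,0])),"t",b0-R@a0,"res",(A-a0)@R.T-(B-b0))
print("disc",tri(ray("scene",(267,190)),ray("side",(385,198))))
hs=[plane("side",p,0) for p in((361,371),(417,373))]
print("hs",hs, "in scene",proj("scene",(hs[0]+hs[1])/2+[0,0,.17]))
print("top",plane("side",(391,333),.172))
print("mug",plane("scene",(351,200),.09),"tape",plane("scene",(283,278),.012),"stap",plane("scene",(387,340),.02))
im=get_image("side")[310:390,330:450]; cv2.imwrite("pics/hs.png",cv2.resize(im,None,fx=6,fy=6,interpolation=2))
E
```

```text
[array([0.6167, 0.2169, 0.005 ]), array([0.781 , 0.2269, 0.005 ]), array([ 0.7981, -0.0149,  0.005 ])] [ 0.7994 -0.0173  0.005 ]
R [[ 0.9974 -0.0722]
 [ 0.0722  0.9974]] 4.137700170588725 t [0.6712 0.1001] res [[ 0.001  -0.0003]
 [-0.0008  0.0014]
 [-0.0002 -0.0011]]
disc (array([ 0.6792, -0.002 ,  0.2393]), [np.float64(0.0015356962800701494), np.float64(0.0015356962800703016)])
hs [array([ 0.5001, -0.3081,  0.    ]), array([ 0.6255, -0.3578,  0.    ])] in scene [[299.8796 129.0239]]
top [ 0.5606 -0.3051  0.172 ]
mug [ 0.4551 -0.0858  0.09  ] tape [0.6662 0.0878 0.012 ] stap [0.4501 0.3074 0.02  ]
```

View pics/hs.png

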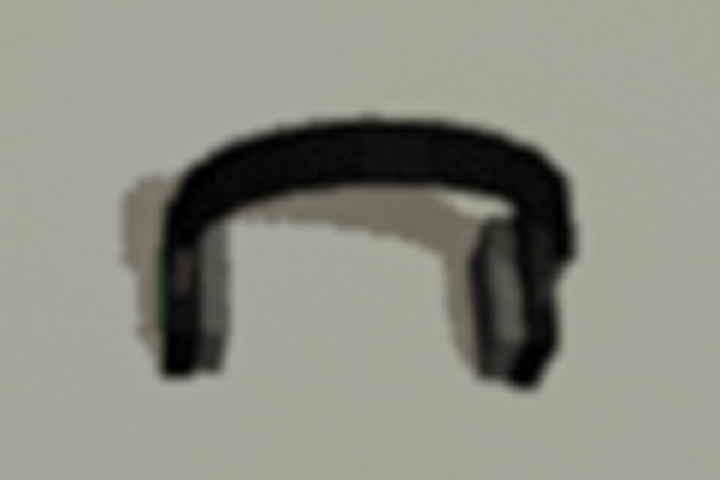

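The side crop shows the headset standing clearly, with its cup bottoms at about (360,372) and (416,373) in the full image. As documented, the crank has no tilt key, so I'll check its own usage message before planning.

```bash
python3 -m crank; python3 -m crank --help; python3 -c "
from rig import manip;print(manip.get_state()['clock'])"
```

```text
0.15invalid input
invalid input: not JSON, or not a number
```

Only the documented roll exists, so tilt is an open question. I'll move toward the headset and upward, to see the wrist's shape and how the arm behaves at its reach limit.

```bash
python3 - <<'E'
from h import *
for z in(.23,.3,.35,.4,.45,.5,.55,.6,.65): print(z,proj("scene",[.575,0,z])[0],proj("side",[.575,0,z])[0])
E
python3 -m crank '{"translation":[[-50,0,0],[-50,0,0],[-50,0,0],[-50,0,-50],[-50,0,-50],[-50,0,-50],[0,0,-50],[0,0,-50]],"roll":[0,0,0,0,0,0,0,0],"fingers":[1,1,1,1,1,1,1,1]}'
```

```text
0.23 [310.25895656 188.08695263] [345.84180871 210.72630672]
0.3 [309.08570452 165.46123604] [346.53972432 191.75700434]
0.35 [308.18126234 148.01941476] [347.08946948 176.81496553]
0.4 [307.21505866 129.38654646] [347.688404  160.5359631]
0.45 [306.18054359 109.43631915] [348.34343902 142.73215264]
0.5 [305.07020714  88.02390559] [349.06284399 123.17877103]
0.55 [303.87539661  64.98244171] [349.85659761 101.60459776]
0.6 [302.58609064  40.11866948] [350.73685352  77.67929775]
0.65 [301.19061747  13.2075034 ] [351.71856699  50.99638765]
clock: 0.95
position: [0.5744, -0.2574, 0.4379]
ee_rot: [-0.001, 0.708, 0.706, -0.0]
contact_force: [1.1, -0.6, 1.0]
width: 0.0853
gripper_force: 0.0
```

```bash
python3 - <<'E'
from h import *
K,R,t=cam("scene"); print("depth",(R@[.575,0,.47]+t)[2])
s=cv2.imread("pics/scene0.png"); print([tuple(s[100,c]) for c in range(282,334,2)])
E
python3 -m crank '{"translation":[[0,0,-50],[0,0,-50],[0,0,-50],[0,0,-50],[0,0,-50],[0,0,-50],[0,0,-50],[0,0,-50]],"roll":[0,0,0,0,0,0,0,0],"fingers":[1,1,1,1,1,1,1,1]}'
```

```text
depth 0.963152938776358
[(np.uint8(16), np.uint8(48), np.uint8(80)), (np.uint8(23), np.uint8(48), np.uint8(79)), (np.uint8(25), np.uint8(47), np.uint8(80)), (np.uint8(28), np.uint8(50), np.uint8(79)), (np.uint8(47), np.uint8(57), np.uint8(60)), (np.uint8(25), np.uint8(19), np.uint8(19)), (np.uint8(2), np.uint8(11), np.uint8(15)), (np.uint8(22), np.uint8(28), np.uint8(19)), (np.uint8(47), np.uint8(49), np.uint8(28)), (np.uint8(63), np.uint8(76), np.uint8(84)), (np.uint8(74), np.uint8(87), np.uint8(95)), (np.uint8(69), np.uint8(83), np.uint8(94)), (np.uint8(70), np.uint8(87), np.uint8(96)), (np.uint8(70), np.uint8(82), np.uint8(93)), (np.uint8(70), np.uint8(83), np.uint8(95)), (np.uint8(70), np.uint8(83), np.uint8(93)), (np.uint8(70), np.uint8(84), np.uint8(94)), (np.uint8(67), np.uint8(79), np.uint8(91)), (np.uint8(61), np.uint8(76), np.uint8(84)), (np.uint8(61), np.uint8(73), np.uint8(84)), (np.uint8(57), np.uint8(68), np.uint8(79)), (np.uint8(62), np.uint8(79), np.uint8(98)), (np.uint8(90), np.uint8(108), np.uint8(124)), (np.uint8(91), np.uint8(108), np.uint8(124)), (np.uint8(138), np.uint8(146), np.uint8(153)), (np.uint8(139), np.uint8(151), np.uint8(155))]
clock: 1.75
position: [0.4871, -0.217, 0.6872]
ee_rot: [0.044, 0.706, 0.706, 0.017]
contact_force: [1.0, 0.8, -0.5]
width: 0.0854
gripper_force: 0.0
```

Useful: the documented "approached as far as the arm can" behaviour tilts the tool at the reach limit, and the commanded pose keeps that tilt. I'll check the direction and continue.

```bash
cat > st.py <<'E'
from h import *
np.set_printoptions(precision=4,suppress=True)
p,R,s=tool(); z=R[:,2]
print("t",s["clock"],"p",p,"q",s["qpos"],"tilt",np.degrees(np.arccos(-z[2])),"az",np.degrees(np.arctan2(z[1],z[0])))
print(R,"F",s["contact_force"],"w",s["width"],s["gripper_force"])
E
python3 st.py
python3 -m crank '{"translation":[[0,0,-50],[0,0,-50],[0,0,-50],[0,0,-50]],"roll":[0,0,0,0],"fingers":[1,1,1,1]}'; python3 st.py
```

```text
t 1.75 p [ 0.4871 -0.217   0.6872] q [-0.5587  0.3496  0.2213  0.0214  2.4771 -0.5414] tilt 5.403736374706448 az -23.96969643824399
[[ 0.0016  0.9963  0.0861]
 [ 0.9993  0.0017 -0.0383]
 [-0.0383  0.086  -0.9956]] F [ 0.979   0.7658 -0.5079] w 0.08535182875114788 0.0
clock: 2.15
position: [0.4078, -0.1816, 0.7454]
ee_rot: [0.081, 0.704, 0.704, 0.031]
contact_force: [0.2, -0.4, -0.1]
width: 0.0855
gripper_force: 0.0
t 2.15 p [ 0.4078 -0.1816  0.7454] q [-0.6011  0.2251  0.2213  0.0541  2.5229 -0.5544] tilt 9.989560408213434 az -24.026519444095687
[[ 0.0056  0.9874  0.1584]
 [ 0.9975  0.0057 -0.0706]
 [-0.0706  0.1584 -0.9848]] F [ 0.2    -0.3634 -0.0863] w 0.08545896550567818 0.0
```

```bash
python3 -m crank '{"translation":[[-20,46,0],[-20,46,0],[-20,46,0],[-20,46,0]],"roll":[0,0,0,0],"fingers":[1,1,1,1]}'; python3 st.py
```

```text
clock: 2.55
position: [0.5474, -0.242, 0.688]
ee_rot: [0.111, 0.702, 0.702, 0.043]
contact_force: [0.1, 0.1, 0.3]
width: 0.0855
gripper_force: 0.0
t 2.55 p [ 0.5474 -0.242   0.688 ] q [-0.5517  0.3646  0.2224  0.0427  2.3188 -0.5189] tilt 13.600093255353038 az -23.956640417602927
[[ 0.0104  0.9766  0.2149]
 [ 0.9954  0.0104 -0.0955]
 [-0.0955  0.2149 -0.972 ]] F [0.1364 0.1496 0.2864] w 0.08554053161865323 0.0
```

```bash
python3 -m crank '{"translation":[[-11,30,-35],[-11,30,-35],[-11,30,-35],[-11,30,-35],[-11,30,-35],[-11,30,-35]],"roll":[0,0,0,0,0,0],"fingers":[1,1,1,1,1,1]}'; python3 st.py
```

```text
clock: 3.15
position: [0.558, -0.2344, 0.7366]
ee_rot: [0.191, 0.692, 0.692, 0.074]
contact_force: [0.5, -0.1, -0.7]
width: 0.0855
gripper_force: 0.0
t 3.15 p [ 0.558  -0.2344  0.7366] q [-0.544   0.3067  0.2204  0.0641  2.2049 -0.4956] tilt 23.589056825063512 az -23.757357727757093
[[ 0.0305  0.93    0.3663]
 [ 0.9864  0.0311 -0.1612]
 [-0.1613  0.3662 -0.9164]] F [ 0.4595 -0.1343 -0.7199] w 0.08551298670073362 0.0
```

```bash
python3 -m crank '{"translation":[[-11,35,-25],[-11,35,-25],[-11,35,-25],[-11,37,-20],[-11,37,-20],[-11,37,-20],[-11,37,-20],[-11,37,-20]],"roll":[0,0,0,0,0,0,0,0],"fingers":[1,1,1,1,1,1,1,1]}'; python3 st.py
```

```text
clock: 3.95
position: [0.6254, -0.2321, 0.781]
ee_rot: [0.29, 0.671, 0.672, 0.116]
contact_force: [0.5, -0.1, 0.0]
width: 0.0852
gripper_force: 0.0
t 3.95 p [ 0.6254 -0.2321  0.781 ] q [-0.4874  0.2975  0.2215  0.0554  1.989  -0.4503] tilt 36.368839628309324 az -23.031938132590387
[[ 0.0684  0.8352  0.5457]
 [ 0.97    0.0721 -0.232 ]
 [-0.2331  0.5452 -0.8052]] F [ 0.5286 -0.1035  0.0194] w 0.08522744324556816 0.0
```

```bash
python3 -m crank '{"translation":[[-12,40,-15],[-12,40,-15],[-12,40,-15],[-12,40,-15],[0,0,0],[0,0,0],[0,0,0],[0,0,0]],"roll":[0,0,0,0,-0.149,-0.149,-0.149,-0.149],"fingers":[1,1,1,1,1,1,1,1]}'; python3 st.py;python3 - <<'E'
from h import *
im=get_image("side");cv2.imwrite("pics/s2.png",im)
# band outline in side + scene
sc=get_image("scene")
v=np.hstack([cv2.resize(im[310:390,330:450],None,fx=3.3,fy=3.3),cv2.resize(sc[80:160,240:360],None,fx=3.3,fy=3.3)])
cv2.imwrite("pics/v2.png",v)
E
```

```text
clock: 4.75
position: [0.6607, -0.2324, 0.8095]
ee_rot: [0.368, 0.431, 0.823, 0.032]
contact_force: [-0.5, 0.2, -0.1]
width: 0.0854
gripper_force: 0.0
t 4.75 p [ 0.6607 -0.2324  0.8095] q [-0.4614  0.2973  0.2212  0.0478  1.868  -1.0351] tilt 43.31055368005078 az -22.621986359680168
[[-0.3578  0.6864  0.6332]
 [ 0.7339  0.626  -0.2639]
 [-0.5774  0.3703 -0.7276]] F [-0.5498  0.2405 -0.1017] w 0.08540513147169491 0.0
```

View pics/v2.png

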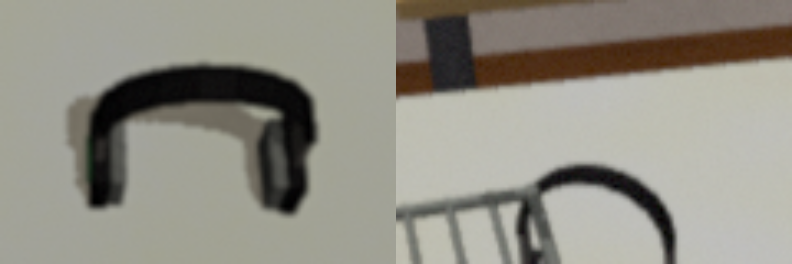

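```bash
python3 - <<'E'
from h import *
np.set_printoptions(precision=4,suppress=True)
for n in("side","scene"):
    K,R,t=cam(n);print(n,-R.T@t)
f=lambda u,v:(330+(u+.5)/6-.5,310+(v+.5)/6-.5)
for q in((163,375),(195,375),(222,370),(480,376),(515,388),(540,388),(556,350)): print(q,plane("side",f(*q),0))
g=lambda u,v:(240+(u-396+.5)/3.3-.5,80+(v+.5)/3.3-.5)
print("tri crown top",tri(ray("side",f(368,118)),ray("scene",g(585,167))))
print(plane("side",f(368,118),.175),plane("side",f(368,185),.167),plane("scene",g(585,166),.175),plane("scene",g(585,182),.167))
for c in ([.563,-.333],):
  for yaw in(-15,-21.6):
    a=np.radians(yaw);X=np.array([[np.cos(a),-np.sin(a)],[np.sin(a),np.cos(a)]])
    P=[np.r_[X@[x,y]+c,z] for x,y,z in((-76,-27,0),(-51,-27,0),(51,-27,0),(76,-27,0),(76,27,0),(-76,27,0),(0,-12,175),(0,12,175),(0,12,167),(-76,12,101),(76,-12,101)) for x,y,z in[(x/1e3,y/1e3,z/1e3)]]
    print(yaw,((proj("side",P)-[330,310])*6).round().tolist())
E
```

```text
side [ 0.33   -0.5793  0.9772]
scene [0.6607 0.8344 0.9868]
(163, 375) [ 0.4894 -0.307   0.    ]
(195, 375) [ 0.5016 -0.3114  0.    ]
(222, 370) [ 0.5126 -0.3132  0.    ]
(480, 376) [ 0.6095 -0.3503  0.    ]
(515, 388) [ 0.6205 -0.3591  0.    ]
(540, 388) [ 0.63   -0.3625  0.    ]
(556, 350) [ 0.6432 -0.3515  0.    ]
tri crown top (array([ 0.5673, -0.3031,  0.1852]), [np.float64(0.007050813518614828), np.float64(0.007050813518614691)])
[ 0.5631 -0.2986  0.175 ] [ 0.5548 -0.318   0.167 ] [ 0.5726 -0.3227  0.175 ] [ 0.5746 -0.3096  0.167 ]
-15 [[176.0, 459.0], [239.0, 453.0], [494.0, 431.0], [556.0, 426.0], [525.0, 289.0], [158.0, 319.0], [415.0, 240.0], [402.0, 172.0], [399.0, 181.0], [175.0, 267.0], [594.0, 298.0]]
-21.6 [[166.0, 435.0], [229.0, 438.0], [488.0, 447.0], [552.0, 450.0], [536.0, 310.0], [164.0, 297.0], [411.0, 240.0], [406.0, 172.0], [403.0, 181.0], [177.0, 243.0], [595.0, 322.0]]
```

The headset stands with its origin at about (0.569, −0.309) and yaw −21.5°. The tool azimuth of −22.6° matches. Now I finish the roll and go to the pre-grasp.

```bash
python3 -m crank '{"translation":[[0,0,0],[0,0,0],[0,0,0],[0,0,0],[0,0,0]],"roll":[-0.143,-0.143,-0.143,-0.142,0],"fingers":[1,1,1,1,1]}'; cat > go.py <<'E'
import sys
from h import *
np.set_printoptions(precision=4,suppress=True)
p,R,s=tool(); g=np.array(eval(sys.argv[1])); d=R.T@(g-p)*1e3
print("p",p,"tool shift mm",d.round(1),"len",np.linalg.norm(d).round(1))
E
python3 st.py; python3 go.py '[.4757,-.271,.214]'
```

```text
clock: 5.35
position: [0.6607, -0.2325, 0.8091]
ee_rot: [0.362, 0.186, 0.911, -0.071]
contact_force: [0.2, -0.1, -0.3]
width: 0.0853
gripper_force: 0.0
t 5.35 p [ 0.6607 -0.2325  0.8091] q [-0.4616  0.2975  0.2213  0.0478  1.8685 -1.5969] tilt 43.26126970909972 az -22.623670771530996
[[-0.6689  0.3903  0.6326]
 [ 0.2879  0.9207 -0.2636]
 [-0.6853  0.0058 -0.7282]] F [ 0.1942 -0.0506 -0.3357] w 0.08532435787982529 0.0
p [ 0.6607 -0.2325  0.8091] tool shift mm [ 520.5 -111.1  326.5] len 624.4
```

```bash
python3 -m crank '{"translation":[[37,-8,23],[37,-8,23],[37,-8,23],[37,-8,23],[37,-8,23],[37,-8,23],[37,-8,23],[37,-8,23]],"roll":[0,0,0,0,0,0,0,0],"fingers":[1,1,1,1,1,1,1,1]}';  python3 -m crank '{"translation":[[37,-8,23],[37,-8,23],[37,-8,23],[37,-8,23],[37,-8,23],[0,0,0],[0,0,0]],"roll":[0,0,0,0,0,0,0],"fingers":[1,1,1,1,1,1,1]}'; python3 st.py; python3 go.py '[.4757,-.271,.214]'; python3 - <<'E'
from h import *
a=np.radians(-21.5);X=np.array([[np.cos(a),-np.sin(a)],[np.sin(a),np.cos(a)]])
P=[np.r_[X@[x/1e3,y/1e3]+[.569,-.309],z/1e3] for x,y,z in((-45,-12,155),(-45,12,155),(0,-12,175),(0,12,175))]
C=cam("wrist");print(proj("wrist",P,C))
im=get_image("wrist");cv2.imwrite("pics/w1.png",im)
E
```

```text
clock: 6.15
position: [0.5602, -0.2552, 0.4916]
ee_rot: [0.362, 0.187, 0.911, -0.071]
contact_force: [1.4, -0.3, 0.4]
width: 0.0852
gripper_force: 0.0
clock: 6.85
position: [0.4946, -0.2708, 0.2833]
ee_rot: [0.362, 0.187, 0.911, -0.071]
contact_force: [0.1, -0.3, 0.4]
width: 0.0853
gripper_force: 0.0
t 6.85 p [ 0.4946 -0.2708  0.2833] q [-0.8045 -0.0927  2.0513  0.5581  0.5398 -2.3596] tilt 43.28485352000738 az -22.70786381814639
[[-0.6685  0.3913  0.6325]
 [ 0.2882  0.9203 -0.2647]
 [-0.6856  0.0054 -0.728 ]] F [ 0.1092 -0.3207  0.4242] w 0.08527080945775802 0.0
p [ 0.4946 -0.2708  0.2833] tool shift mm [60.1 -8.  38.6] len 71.9
[[296.01815976 126.57131187]
 [323.69409598 125.89949385]
 [299.64381155 175.92423101]
 [324.59294874 175.40403909]]
```

View pics/w1.png

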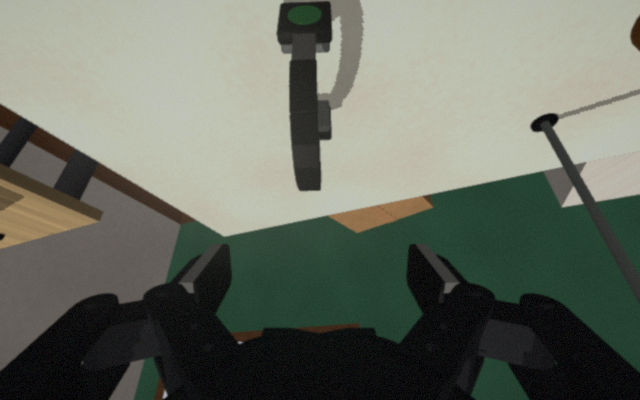

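The band's flank is centred at column 305 at row 126 (predicted 310), with the crown end at row about 190. So the headset lies about 4.5 mm towards its −y side. I'll check the row silhouette and compute the grasp.

```bash
python3 - <<'E'
from h import *
a=np.radians(-21.5);X=np.array([[np.cos(a),-np.sin(a)],[np.sin(a),np.cos(a)]]);o=np.array([.569-.0016,-.309-.0042])
P=[np.r_[X@[.074*np.sin(t),0]+o,.101+.074*np.cos(t)] for t in np.radians(np.arange(-90,91,5))]
print(proj("wrist",P).round()[:, :].max(0),proj("wrist",P).round()[::4].tolist())
f=np.r_[X@[-.045,0]+o,.155]; p,R,s=tool(); T=f+.019*R[:,2]
print("flank",f,"TCP",T,"shift",R.T@(T-p)*1e3)
E
```

```text
[312. 185.] [[305.0, 53.0], [304.0, 76.0], [305.0, 106.0], [306.0, 137.0], [307.0, 163.0], [309.0, 179.0], [310.0, 185.0], [311.0, 183.0], [312.0, 174.0], [312.0, 160.0]]
flank [ 0.52553121 -0.29670744  0.155     ] TCP [ 0.53759511 -0.30177841  0.14122511] shift [ 63.4232824  -11.75233509 139.35931207]
```

```bash
python3 -m crank '{"translation":[[31,-6,15],[31,-6,15],[0,0,30],[0,0,30],[0,0,30],[0,0,20],[0,0,0],[0,0,0]],"roll":[0,0,0,0,0,0,0,0],"fingers":[1,1,1,1,1,1,1,1]}'; python3 go.py '[.5384,-.302,.1412]'; python3 st.py; python3 -c "
from h import *
cv2.imwrite('pics/w2.png',get_image('wrist'))"
```

```text
clock: 7.7
position: [0.5473, -0.2934, 0.1605]
ee_rot: [0.344, 0.192, 0.916, -0.077]
contact_force: [-0.5, 0.3, -0.7]
width: 0.0856
gripper_force: 0.0
p [ 0.5473 -0.2934  0.1605] tool shift mm [ 16.3 -11.3  11.5] len 23.0
t 7.7 p [ 0.5473 -0.2934  0.1605] q [-0.7162  0.1587  2.1354  0.9124  0.2402 -2.7018] tilt 41.24138647879926 az -24.448698301940496
[[-0.6896  0.4053  0.6001]
 [ 0.2999  0.9141 -0.2728]
 [-0.6592 -0.0082 -0.7519]] F [-0.4625  0.3222 -0.7342] w 0.08555541787005974 0.0
```

View pics/w2.png

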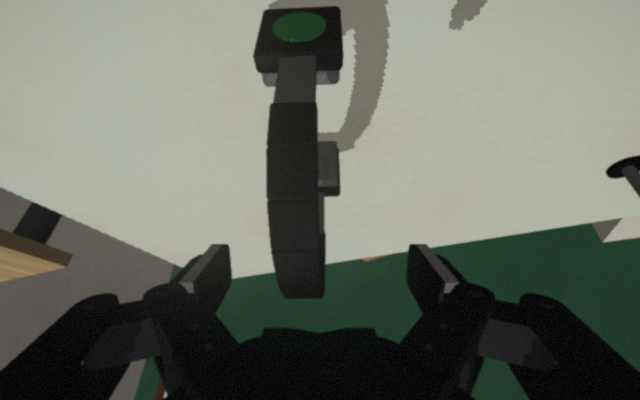

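Joint 6 reached its range limit, so I'll back off, make the half turn (same grasp), and return.

```bash
python3 -m crank '{"translation":[[0,0,-35],[0,0,-35],[0,0,0],[0,0,0],[0,0,0],[0,0,0],[0,0,0],[0,0,0]],"roll":[0,0,0.149,0.149,0.149,0.149,0.149,0.149],"fingers":[1,1,1,1,1,1,1,1]}'; python3 -m crank '{"translation":[[0,0,0],[0,0,0],[0,0,0],[0,0,0],[0,0,0],[0,0,0],[0,0,0],[0,0,0]],"roll":[0.149,0.149,0.149,0.149,0.149,0.149,0.149,0.149],"fingers":[1,1,1,1,1,1,1,1]}';python3 -m crank '{"translation":[[0,0,0],[0,0,0],[0,0,0],[0,0,0],[0,0,0],[0,0,0],[0,0,0],[0,0,0]],"roll":[0.149,0.149,0.149,0.149,0.149,0.149,0.149,0],"fingers":[1,1,1,1,1,1,1,1]}'; python3 go.py '[.5384,-.302,.1412]'; python3 st.py
```

```text
clock: 8.55
position: [0.5029, -0.2737, 0.2128]
ee_rot: [0.342, 0.572, 0.741, 0.08]
contact_force: [0.0, -0.4, 0.5]
width: 0.0855
gripper_force: 0.0
clock: 9.35
position: [0.5029, -0.2737, 0.2127]
ee_rot: [0.238, 0.89, 0.292, 0.258]
contact_force: [-0.0, 0.6, 0.2]
width: 0.0856
gripper_force: 0.0
clock: 10.15
position: [0.503, -0.2737, 0.2125]
ee_rot: [0.079, 0.917, -0.187, 0.342]
contact_force: [-0.7, -0.4, -0.1]
width: 0.0855
gripper_force: 0.0
p [ 0.503  -0.2737  0.2125] tool shift mm [-14.1  10.7  82.7] len 84.5
t 10.15 p [ 0.503  -0.2737  0.2125] q [-0.758   0.0092  2.1358  0.6262  0.3719  0.7001] tilt 41.13208196315104 az -24.540259122555558
[[ 0.6955 -0.3977  0.5984]
 [-0.2895 -0.9174 -0.2732]
 [ 0.6576  0.0168 -0.7532]] F [-0.6713 -0.4324 -0.1401] w 0.08549355935008777 0.0
```

```bash
python3 -m crank '{"translation":[[-7,5,5],[-7,6,5],[0,0,25],[0,0,25],[0,0,23],[0,0,0],[0,0,0]],"roll":[0,0,0,0,0,0,0],"fingers":[1,1,1,1,1,1,1]}'; python3 go.py '[.5384,-.302,.1412]'; python3 st.py; python3 -c "
from h import *
im=get_image('wrist');cv2.imwrite('pics/w3.png',im)"
```

```text
clock: 10.85
position: [0.5384, -0.3018, 0.1394]
ee_rot: [0.078, 0.918, -0.187, 0.341]
contact_force: [0.4, 0.1, 0.2]
width: 0.0855
gripper_force: 0.0
p [ 0.5384 -0.3018  0.1394] tool shift mm [ 1.2  0.2 -1.3] len 1.8
t 10.85 p [ 0.5384 -0.3018  0.1394] q [-0.748   0.1891  2.1678  1.148   0.2292  0.1609] tilt 40.9781964615402 az -24.4356867603421
[[ 0.6977 -0.396   0.597 ]
 [-0.289  -0.9181 -0.2713]
 [ 0.6556  0.0167 -0.755 ]] F [0.3697 0.0609 0.2008] w 0.08553660873758775 0.0
```

View pics/w3.png

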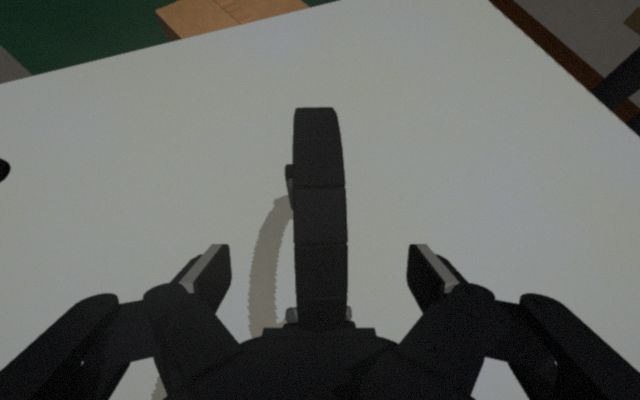

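The band (column 321) is centred between the fingers. Closing.

```bash
python3 -m crank '{"translation":[[0,0,0],[0,0,0],[0,0,0],[0,0,0],[0,0,0],[0,0,0],[0,0,0],[0,0,0]],"roll":[0,0,0,0,0,0,0,0],"fingers":[0,0,0,0,0,0,0,0]}' 90;  python3 st.py; python3 go.py 'list(tool()[0]+[0,0,.1])'
```

```text
clock: 11.7
position: [0.5384, -0.3022, 0.1395]
ee_rot: [0.079, 0.918, -0.187, 0.341]
contact_force: [-4.2, 0.9, 5.5]
width: 0.0221
gripper_force: 87.9
t 11.7 p [ 0.5384 -0.3022  0.1395] q [-0.7479  0.1892  2.168   1.1511  0.228   0.1592] tilt 41.01202851230441 az -24.519734780961002
[[ 0.6968 -0.3975  0.597 ]
 [-0.2901 -0.9174 -0.2723]
 [ 0.656   0.0166 -0.7546]] F [-4.2352  0.8944  5.5489] w 0.022083492912065152 87.8553158027853
p [ 0.5384 -0.3022  0.1395] tool shift mm [ 65.6   1.7 -75.5] len 100.0
```

```bash
python3 -m crank '{"translation":[[7,0,-8],[10,0,-11],[13,0,-15],[13,0,-15],[13,0,-15],[13,0,-15],[0,0,0],[0,0,0]],"roll":[0,0,0,0,0,0,0,0],"fingers":[0,0,0,0,0,0,0,0]}'; python3 st.py; python3 -c "
from h import *
a=get_image('side');b=get_image('scene')
cv2.imwrite('pics/l1.png',np.hstack([cv2.resize(a[180:400,300:500],(400,440)),cv2.resize(b[60:280,190:390],(400,440))]))"
```

```text
clock: 12.5
position: [0.5388, -0.2996, 0.2424]
ee_rot: [0.077, 0.918, -0.187, 0.34]
contact_force: [-0.1, 0.7, -2.7]
width: 0.0222
gripper_force: 88.6
t 12.5 p [ 0.5388 -0.2996  0.2424] q [-0.7432  0.0434  2.0063  0.4879  0.4518  0.8579] tilt 40.81040245157835 az -24.330984370599808
[[ 0.6989 -0.3961  0.5955]
 [-0.2909 -0.9181 -0.2693]
 [ 0.6534  0.0149 -0.7569]] F [-0.1492  0.7062 -2.6937] w 0.022176282662926258 88.59023845330285
```

View pics/l1.png

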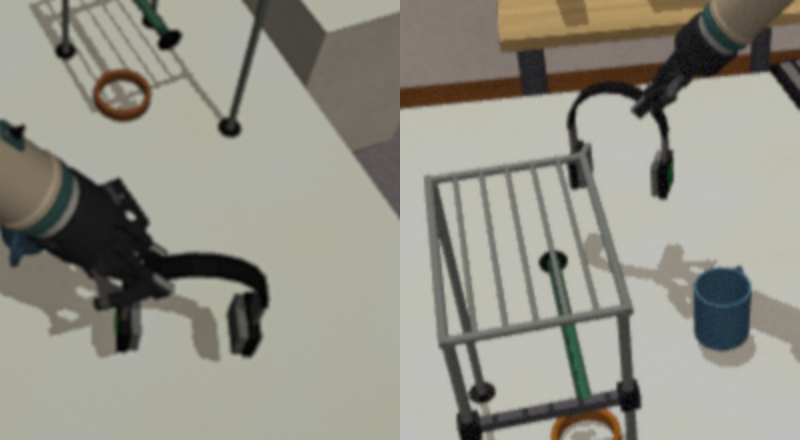

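Headset is lifted and looks upright. In the side crop the cup bottoms are at (127,349) and (243,355). I'll compare against the projection of an upright headset.

```bash
python3 - <<'E'
from h import *
np.set_printoptions(precision=4,suppress=True)
p,R,s=tool(); c=p+[.031,-.012,.0275]; o=c-[0,0,.167]; print("crown",c)
a=np.radians(-21.3);X=np.array([[np.cos(a),-np.sin(a)],[np.sin(a),np.cos(a)]])
for k in (0,.06):
  T=Ro.from_euler('zy',[a,k]).as_matrix(); P=[c+T@(np.array(v)/1e3-[0,0,.167]) for v in((-76,-27,0),(-51,-27,0),(51,-27,0),(76,-27,0),(-51,27,0),(76,0,101))]
  print(k,((proj("side",P)-[300,180])*2).round().tolist(),((proj("scene",P)-[190,60])*2+[400,0]).round().tolist())
def rk(x,y): return np.array([[.9974,-.0722],[.0722,.9974]])@[x,y]+[.6712,.1001]
for y in(-.19,-.035): 
  w=np.r_[rk(-.01,y),.271]-[.031,-.012,.0275]; print(y,"TCP",w,"shift",R.T@(w-p)*1e3)
b=np.r_[rk(-.01,-.19),.271];e=np.r_[rk(-.01,-.035),.271];print("leg2",R.T@(e-b)*1e3,"down10",R.T@[0,0,-10])
E
```

```text
crown [ 0.5694 -0.3113  0.2686]
0 [[118.0, 356.0], [140.0, 357.0], [233.0, 359.0], [256.0, 360.0], [138.0, 309.0], [270.0, 299.0]] [[672.0, 179.0], [656.0, 177.0], [592.0, 169.0], [577.0, 168.0], [648.0, 198.0], [566.0, 123.0]]
0.06 [[110.0, 357.0], [132.0, 358.0], [224.0, 363.0], [247.0, 364.0], [131.0, 311.0], [266.0, 302.0]] [[678.0, 175.0], [662.0, 174.0], [599.0, 170.0], [583.0, 169.0], [655.0, 196.0], [569.0, 125.0]]
-0.19 TCP [ 0.6439 -0.0781  0.2435] shift [  10.8002 -244.8157    1.5323]
-0.035 TCP [0.6328 0.0765 0.2435] shift [ -42.2131 -382.2907  -46.5893]
leg2 [ -53.0133 -137.475   -48.1216] down10 [-6.5183 -0.1405  7.5823]
```

```bash
python3 -m crank '{"translation":[[1,-20,0],[2,-35,0],[2,-40,0],[2,-40,0],[2,-40,0],[1,-35,1],[1,-25,1],[0,-10,0]],"roll":[0,0,0,0,0,0,0,0],"fingers":[0,0,0,0,0,0,0,0]}'; python3 -m crank '{"translation":[[0,0,0],[0,0,0]],"roll":[0,0],"fingers":[0,0]}'>/dev/null; python3 st.py; python3 go.py '[.6439,-.0781,.2435]';python3 -c "
from h import *
a=get_image('side');b=get_image('scene')
cv2.imwrite('pics/l2.png',np.hstack([cv2.resize(a[130:350,300:500],(400,440)),cv2.resize(b[60:280,190:390],(400,440))]))"
```

```text
clock: 13.4
position: [0.6408, -0.0869, 0.2423]
ee_rot: [0.077, 0.919, -0.186, 0.338]
contact_force: [-0.2, -0.5, -2.4]
width: 0.0223
gripper_force: 88.8
t 13.6 p [ 0.6396 -0.0896  0.2428] q [-0.1438  0.1098  1.9271 -0.43    0.4522  2.1544] tilt 40.61639468847738 az -24.49041878353546
[[ 0.7011 -0.3969  0.5924]
 [-0.2914 -0.9177 -0.2699]
 [ 0.6508  0.0165 -0.7591]] F [ 0.9873 -0.6132 -2.4718] w 0.02236052496203835 88.75553756952343
p [ 0.6396 -0.0896  0.2428] tool shift mm [  0.1 -12.2  -1.1] len 12.3
```

View pics/l2.png

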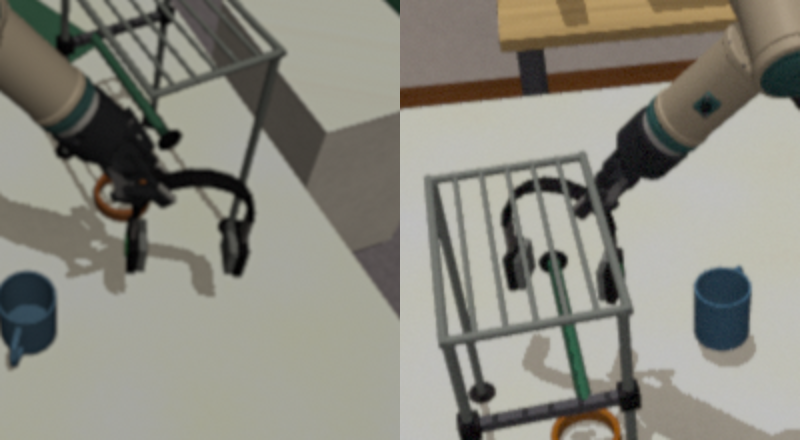

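Disc at side crop (171,138) and scene crop (554,262), with the headset straddling the bar line just short of the disc. Checking the clearance numerically.

```bash
python3 - <<'E'
from h import *
p,R,s=tool(); c=p+[.031,-.012,.0275]; print(c)
a=np.radians(-21.3);T=Ro.from_euler('z',a).as_matrix()
arc=[c+T@np.array([.074*np.sin(t),y,-.066+.074*np.cos(t)]) for y in(-.012,.012) for t in np.radians([-20,0,20,45,90])]
D=[.679,-.0025,.239]
print("side",((proj("side",arc+[D])-[300,130])*2).round().tolist());print("scene",((proj("scene",arc+[D])-[190,60])*2+[400,0]).round().tolist())
a=get_image('side');b=get_image('scene')
A=cv2.resize(a[180:265,350:440],None,fx=4.4,fy=5,interpolation=2);B=cv2.resize(b[140:225,230:320],None,fx=4.4,fy=5,interpolation=2)
cv2.imwrite('pics/l3.png',np.hstack([A,B]))
E
```

```text
[ 0.67070032 -0.1024859   0.27120394]
side [[181.0, 186.0], [204.0, 184.0], [225.0, 187.0], [247.0, 197.0], [257.0, 223.0], [179.0, 170.0], [202.0, 168.0], [223.0, 171.0], [244.0, 180.0], [254.0, 207.0], [169.0, 137.0]]
scene [[573.0, 180.0], [554.0, 175.0], [534.0, 175.0], [516.0, 184.0], [505.0, 214.0], [568.0, 192.0], [548.0, 187.0], [528.0, 187.0], [509.0, 196.0], [499.0, 226.0], [553.0, 260.0]]
```

View pics/l3.png

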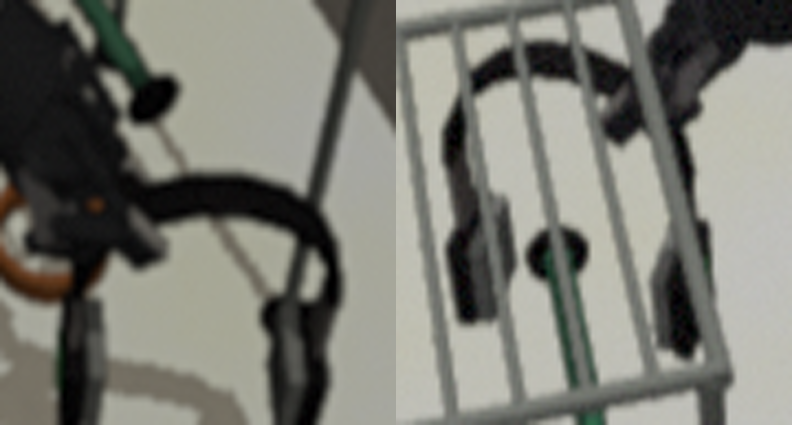

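The projection matches the picture to about 2 mm: crown at 0.271, disc top at about 0.257. I'll bring it in along the bar.

```bash
python3 -m crank '{"translation":[[-5,-14,-5],[-6,-18,-6],[-6,-18,-6],[-6,-18,-6],[-6,-18,-6]],"roll":[0,0,0,0,0],"fingers":[0,0,0,0,0]}'; python3 st.py; python3 go.py '[.6328,.0765,.2435]'
```

```text
clock: 14.3
position: [0.637, 0.0053, 0.2467]
ee_rot: [0.078, 0.918, -0.188, 0.34]
contact_force: [-0.6, 0.5, -1.5]
width: 0.0219
gripper_force: 88.8
t 14.3 p [0.637  0.0053 0.2467] q [ 0.0818  0.1202  1.9061 -0.64    0.563   2.5093] tilt 40.84326197521 az -24.482861783070145
[[ 0.6978 -0.3985  0.5952]
 [-0.2925 -0.917  -0.271 ]
 [ 0.6538  0.015  -0.7565]] F [-0.5965  0.5102 -1.5334] w 0.02193126110180138 88.83778328479423
p [0.637  0.0053 0.2467] tool shift mm [-25.8 -63.7 -19.4] len 71.4
```

Joint 6 is nearing its limit (2.51 of 2.70). I'll predict it at the hanging pose from the wrist geometry before going on.

```bash
python3 - <<'E'
from h import *
np.set_printoptions(precision=3,suppress=True)
p,R,s=tool();q=s["qpos"]
def A(q1,sm): return Ro.from_euler('ZY',[q1,sm])
# find const C: R = A * Rz(q4)Ry(q5)Rz(q6) * C
C=(A(q[0],q[1]+q[2])*Ro.from_euler('ZYZ',q[3:6])).inv()*Ro.from_matrix(R); print(C.as_euler('ZYZ'))
def w(P,Rm,sm):
    c=P-.37*Rm[:,2]; r=np.hypot(c[0],c[1]); q1=np.arctan2(c[1],c[0])-np.arcsin(.0705/r)
    M=A(q1,sm).inv()*Ro.from_matrix(Rm)*C.inv(); e=M.as_euler('ZYZ'); return q1,r,c[2],e
print("check",q,w(p,R,q[1]+q[2]))
for dy in(.04,.05,.07):
  for dz,ds in((0,0),(-.027,.03)):
    print(dy,dz,w(p+[-.07*dy,dy,dz],R,q[1]+q[2]+ds))
E
```

```text
[1.571 0.    0.   ]
check [ 0.082  0.12   1.906 -0.64   0.563  2.509] (np.float64(0.08333439629232636), np.float64(0.42989462774565884), np.float64(0.5266022661122595), array([-0.641,  0.564,  2.511]))
0.04 0 (np.float64(0.17675964480412482), np.float64(0.4387799825907148), np.float64(0.5266022661122595), array([-0.698,  0.616,  2.63 ]))
0.04 -0.027 (np.float64(0.17675964480412482), np.float64(0.4387799825907148), np.float64(0.4996022661122595), array([-0.727,  0.593,  2.664]))
0.05 0 (np.float64(0.19967121706971183), np.float64(0.4415426861151031), np.float64(0.5266022661122595), array([-0.71 ,  0.629,  2.657]))
0.05 -0.027 (np.float64(0.19967121706971183), np.float64(0.4415426861151031), np.float64(0.4996022661122595), array([-0.738,  0.607,  2.691]))
0.07 0 (np.float64(0.24481645460252408), np.float64(0.44769076910363603), np.float64(0.5266022661122595), array([-0.731,  0.656,  2.707]))
0.07 -0.027 (np.float64(0.24481645460252408), np.float64(0.44769076910363603), np.float64(0.4996022661122595), array([-0.758,  0.634,  2.741]))<sys>:0: UserWarning: Gimbal lock detected. Setting third angle to zero since it is not possible to uniquely determine all angles.
```

It's feasible at rack y ≈ −55 mm, with a small roll of −0.03 (0.02 rad of headset tilt) for margin.

```bash
python3 -m crank '{"translation":[[-5,-12,-4],[-5,-12,-4],[-5,-12,-4],[-4,-10,-4],[0,0,0],[0,0,0]],"roll":[-0.01,-0.01,-0.01,0,0,0],"fingers":[0,0,0,0,0,0]}'; python3 st.py; python3 - <<'E'
from h import *
p,R,s=tool();c=p+[.031,-.012,.0275];M=np.array([[.9974,-.0722],[.0722,.9974]]);print("crown rack",M.T@(c[:2]-[.6712,.1001]),c[2],"down10",R.T@[0,0,-10])
E
```

```text
clock: 14.9
position: [0.632, 0.0571, 0.2451]
ee_rot: [0.083, 0.921, -0.174, 0.339]
contact_force: [-0.2, -0.2, -2.5]
width: 0.0226
gripper_force: 88.8
t 14.9 p [0.632  0.0571 0.2451] q [ 0.2019  0.1377  1.889  -0.711   0.6303  2.6275] tilt 40.82831284524613 az -24.467236657876825
[[ 0.7102 -0.3761  0.5951]
 [-0.2634 -0.9259 -0.2708]
 [ 0.6528  0.0355 -0.7567]] F [-0.1904 -0.1877 -2.5318] w 0.02255039405563785 88.8351700262865
crown rack [-0.01211288 -0.05426362] 0.27258195499245613 down10 [-6.52827669 -0.35544431  7.56672074]
```

```bash
python3 -m crank '{"translation":[[-1.2,-0.9,4.2],[-1.2,-0.9,4.2],[-1.2,-0.9,4.2],[-1.2,-0.9,4.2],[0,0,0],[0,0,0]],"roll":[0,0,0,0,0,0],"fingers":[0,0,0,0,0,0]}'; cat > f.py <<'E'
from h import *
np.set_printoptions(precision=4,suppress=True)
F=[];
for i in range(4):
    F.append(manip.get_state()["contact_force"]); get_image("scene")
p,R,s=tool();c=p+[.031,-.012,.0275];M=np.array([[.9974,-.0722],[.0722,.9974]])
print("F",np.mean(F,0),"crown rack",M.T@(c[:2]-[.6712,.1001]),c[2],"y_z",R[2,1],"q6",s["qpos"][5],s["clock"])
E
python3 f.py
```

```text
clock: 15.5
position: [0.64, 0.0573, 0.2287]
ee_rot: [0.083, 0.921, -0.174, 0.339]
contact_force: [-0.6, 0.2, -2.4]
width: 0.0223
gripper_force: 88.8
F [ 0.0307  0.0703 -2.0569] crown rack [-0.004  -0.0545] 0.25683125771935983 y_z 0.0352161269459131 q6 2.668435679620062 15.7
```

```bash
python3 -m crank '{"translation":[[-1.3,-0.1,1.5],[-1.3,-0.1,1.5],[0,0,0]],"roll":[0,0,0],"fingers":[0,0,0]}' >/dev/null; python3 f.py;  python3 -m crank '{"translation":[[-0.65,0,0.75],[-0.65,0,0.75],[0,0,0]],"roll":[0,0,0],"fingers":[0,0,0]}'>/dev/null; python3 f.py
```

```text
F [-0.3046 -0.0517 -2.6908] crown rack [-0.0041 -0.0545] 0.25261575883377424 y_z 0.03542630396051595 q6 2.6811691812901706 16.2
F [-0.4198 -0.0141 -3.0638] crown rack [-0.0041 -0.0545] 0.25060317498312984 y_z 0.0354368276473523 q6 2.6874754155791343 16.7
```

```bash
python3 -m crank '{"translation":[[-0.65,0,0.75],[0,0,0]],"roll":[-0.01,0],"fingers":[0,0]}' >/dev/null; python3 f.py;  python3 -m crank '{"translation":[[-0.65,0,0.75],[0,0,0]],"roll":[0,0],"fingers":[0,0]}'>/dev/null; python3 f.py
```

```text
F [-0.3241 -0.0392 -2.6427] crown rack [-0.0041 -0.0546] 0.24962121952593352 y_z 0.04197190675404959 q6 2.680690161858404 17.1
F [-0.1055 -0.2078 -2.3318] crown rack [-0.0042 -0.0546] 0.24859776736451844 y_z 0.04201824561939127 q6 2.68384400334293 17.5
```

```bash
python3 -m crank '{"translation":[[-0.65,0,0.75],[0,0,0]],"roll":[0,0],"fingers":[0,0]}' >/dev/null; python3 f.py
```

```text
F [ 0.0137 -0.0851 -2.3403] crown rack [-0.0042 -0.0546] 0.24761154901243845 y_z 0.04200911784980786 q6 2.6870519508726396 17.9
```

```bash
python3 -m crank '{"translation":[[-0.5,0,0.6],[0,0,0]],"roll":[0,0],"fingers":[0,0]}' >/dev/null; python3 f.py
```

```text
F [ 0.2408  0.092  -2.4022] crown rack [-0.0042 -0.0547] 0.24688160302677206 y_z 0.04195821385980383 q6 2.689559016695294 18.3
```

```bash
python3 -m crank '{"translation":[[-0.5,0,0.6],[0,0,0]],"roll":[-0.005,0],"fingers":[0,0]}' >/dev/null; python3 f.py
```

```text
F [-0.3022  0.2221 -2.5793] crown rack [-0.0042 -0.0547] 0.24604391244667576 y_z 0.04520650422621958 q6 2.6870758601743425 18.7
```

```bash
python3 -m crank '{"translation":[[-0.5,0,0.6],[0,0,0]],"roll":[0,0],"fingers":[0,0]}' >/dev/null; python3 f.py
```

```text
F [ 0.1418 -0.0456 -2.7133] crown rack [-0.0042 -0.0547] 0.24527573638427333 y_z 0.04527875673381235 q6 2.689613800013554 19.1
```

```bash
python3 -m crank '{"translation":[[0.5,3.7,1.7],[0,0,0]],"roll":[0,0],"fingers":[0,0]}' >/dev/null; python3 f.py
```

```text
F [-0.2989 -0.119  -2.3063] crown rack [-0.0045 -0.0588] 0.24450449625996803 y_z 0.045172466549336154 q6 2.683018076372132 19.5
```

```bash
python3 -m crank '{"translation":[[-0.5,0,0.6],[0,0,0]],"roll":[0,0],"fingers":[0,0]}' >/dev/null; python3 f.py
```

```text
F [-0.0771  0.0419 -2.619 ] crown rack [-0.0045 -0.0587] 0.24370057549004748 y_z 0.045267354096230866 q6 2.68559604588334 19.9
```

```bash
python3 -m crank '{"translation":[[-0.5,0,0.6],[0,0,0]],"roll":[0,0],"fingers":[0,0]}' >/dev/null; python3 f.py
```

```text
F [-0.4101 -0.3768 -1.1263] crown rack [-0.0043 -0.0588] 0.2432115307725823 y_z 0.044966939575895024 q6 2.6881840387776768 20.3
```

```bash
python3 - <<'E'
from h import *
a=get_image('side');b=get_image('scene')
A=cv2.resize(a[150:235,350:440],None,fx=4.4,fy=5,interpolation=2);B=cv2.resize(b[160:245,230:320],None,fx=4.4,fy=5,interpolation=2)
cv2.imwrite('pics/l4.png',np.hstack([A,B]))
E
```

```text
(no output)
```

View pics/l4.png

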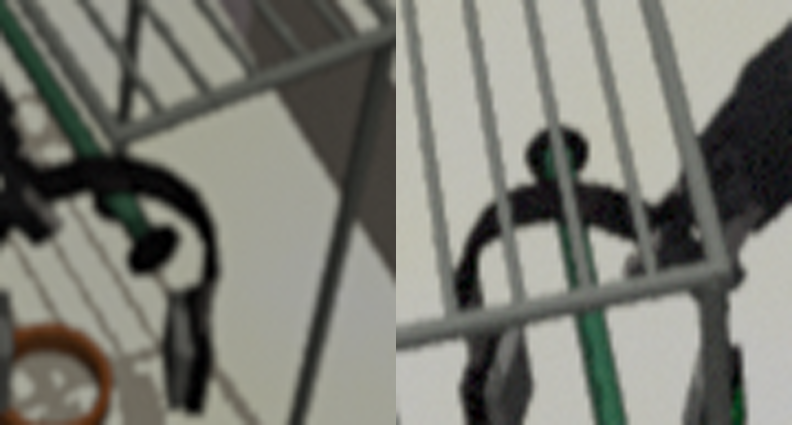

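The band sits over the bar just past the disc, and the vertical force rose by 1.4 N: it bears. I'll take one more hair's breadth and hold.

```bash
python3 -m crank '{"translation":[[-0.2,0,0.25],[0,0,0],[0,0,0]],"roll":[0,0,0],"fingers":[0,0,0]}' >/dev/null; python3 f.py
```

```text
F [-0.3337  0.0007 -0.3152] crown rack [-0.0043 -0.0588] 0.24289778949219712 y_z 0.045020649026046175 q6 2.6892305552088698 20.9
```

```bash
python3 -m crank '{"translation":[[0,0,0],[0,0,0],[0,0,0],[0,0,0],[0,0,0],[0,0,0],[0,0,0],[0,0,0]],"roll":[0,0,0,0,0,0,0,0],"fingers":[0.32,0.36,0.4,0.5,0.6,0.7,0.75,0.75]}'; python3 f.py;  python3 -m crank '{"translation":[[0,0,-5],[0,0,-10],[0,0,-15],[0,0,-20],[0,0,-20],[0,0,-20],[0,0,-10],[0,0,0]],"roll":[0,0,0,0,0,0,0,0],"fingers":[0.75,0.75,0.75,0.75,0.75,0.75,0.75,0.75]}'; python3 f.py; python3 - <<'E'
from h import *
a=get_image('side');b=get_image('scene')
cv2.imwrite('pics/l5.png',np.hstack([cv2.resize(a[110:290,310:470],(400,450)),cv2.resize(b[130:310,210:370],(400,450))]))
E
```

```text
clock: 21.7
position: [0.64, 0.0531, 0.2151]
ee_rot: [0.086, 0.922, -0.167, 0.338]
contact_force: [0.1, -0.3, 0.3]
width: 0.0641
gripper_force: 0.0
F [-0.0614  0.1245 -0.0173] crown rack [-0.0045 -0.0588] 0.24258651930031103 y_z 0.04527481025173277 q6 2.6892414209096756 21.9
clock: 22.7
position: [0.5802, 0.081, 0.2932]
ee_rot: [0.085, 0.922, -0.166, 0.34]
contact_force: [-0.1, 0.3, 0.1]
width: 0.064
gripper_force: 0.0
F [-0.1692 -0.1508  0.0139] crown rack [-0.0621 -0.0277] 0.3174059299689413 y_z 0.04604545603798944 q6 2.5952599502793317 22.9
```

View pics/l5.png

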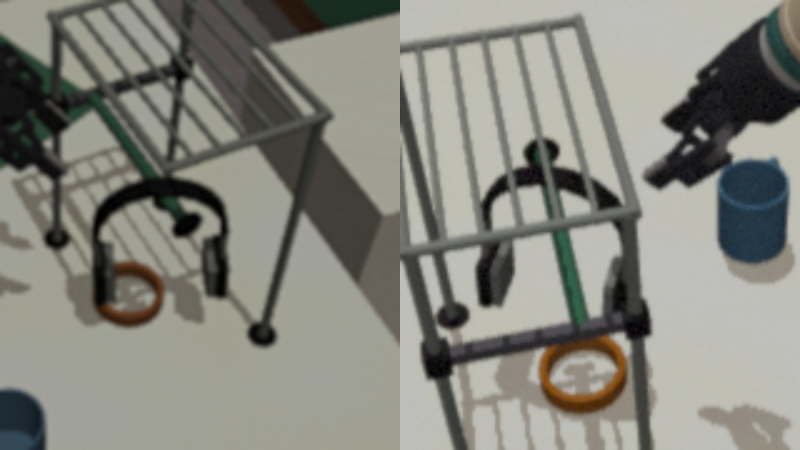

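It hangs upright on the bar with the gripper clear. I'll let it settle, then check for motion and the crown's position along the bar.

```bash
python3 -m crank '{"translation":[[0,0,0],[0,0,0],[0,0,0],[0,0,0],[0,0,0],[0,0,0],[0,0,0],[0,0,0]],"roll":[0,0,0,0,0,0,0,0],"fingers":[0.75,0.75,0.75,0.75,0.75,0.75,0.75,0.75]}'>/dev/null; python3 - <<'E'
from h import *
a=get_image('side').astype(int)
for i in range(9): b=get_image('side').astype(int)
print("diff",np.abs(a-b)[175:235,340:410].mean(), (np.abs(a-b)[175:235,340:410].max(2)>40).sum())
M=np.array([[.9974,-.0722],[.0722,.9974]])
for y in(-.07,-.058,-.045):
    print(y,[((proj(n,np.r_[M@[0,y]+[.6712,.1001],.25])[0]-o)*2.5).round() for n,o in(("side",[310,110]),("scene",[210,130]))])
E
```

```text
diff 0.8869047619047619 0
-0.07 [array([171., 192.]), array([145., 164.])]
-0.058 [array([166., 185.]), array([147., 173.])]
-0.045 [array([160., 176.]), array([149., 182.])]
```

```bash
python3 -c "
from rig import manip; print(manip.sign_off())"
```

```text
the job is handed in; nothing more can be done
None
```

The headset hangs upright and at rest by its headband on the green bar, about 58 mm from the rack's origin towards the free end (limit 70 mm). The gripper is withdrawn and the job was handed in at about 24 s, but no verdict was returned.

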